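# Swing up the hold-down and push the carving panel home

## Task

Push the red counterweighted hold-down arm up past its balance point so that it stays raised, then push the pine panel across the carving board until its far edge lies flush and square against the fence. Only push: keep the panel flat on the board, do not lift it, and leave the tools and other things lying around where they are.

Things in the scene. Friction and masses are not known exactly. Their poses are not given: they have to be found in the camera images.
- jig: carving board: plywood, 340 x 340 x 15 mm, fixed on the green mat (board's top 18 mm over the table). Origin: centre of its underside; x from the robot's side to the dark fence, y along the fence, z up. Fence: strip 300 mm long along y, near face at x = +90 mm, top at z = 40 mm. Pivot of the hold-down, in a grey bracket behind the fence: x = +140 mm, y = 0, z = +100 mm
- fence_mid (a point): middle of the fence's near face, 24 mm over the board's underside (half-way up the edge of a panel that lies on the board)
- holddown (a joint): red hold-down arm, turning about the board's y axis; rad. 0: down, its rubber foot on the panel; grows as it swings up and away from the robot; stop at 1.25. A counterweight balances it at about 0.72: let go below that it falls back, above it goes on to the stop and stays. Raising takes 2 to 4 N at the cross-bar; hinge damped
- push_bar (a point): middle of the round steel cross-bar at the arm's free end: 160 mm long along the board's y, 14 mm thick, rubber ends. Arm down: 190 mm nearer the robot than the pivot and 90 mm higher, so 150 mm clear above the panel; the arm's thin foot stem stands 50 mm behind it. Fingers can slope in beneath it from the robot's side and push it up and away
- panel: the pine carving panel with a leaf drawn on it, loose on the board under the hold-down: 130 mm (x) x 170 mm (y) x 18 mm thick, about 0.25 kg. Origin: centre of its underside; x towards the fence (its far edge), z up.
- panel_near (a point): middle of the panel's near edge (the one facing the robot), half-way up its thickness
- panel_far (a point): middle of the panel's far edge (the one facing the fence), half-way up its thickness
- gouge: long wooden-handled carving gouge lying on the mat, about 230 mm long, 28 mm high. Origin on its underside, under the front end of the handle. To be left where it is.
- chisel: wooden-handled chisel lying on the mat, about 220 mm long, 28 mm high. Origin on its underside, under the front end of the handle. To be left where it is.
- mallet: round carver's mallet of wood standing on its head, 76 mm across, 205 mm high. Origin on its underside, centre. To be left where it is.
- oil: amber bottle of honing oil standing upright, 56 mm across, 130 mm high. Origin on its underside, centre. To be left where it is.
- stone: sharpening stone lying flat on the mat, 160 x 60 x 22 mm. Origin on its underside, centre. To be left where it is.
- knife: small carving knife, 145 mm long, 14 mm high, lying on the carving board beside the panel (left side seen from the robot). Origin on its underside, under the front end of the handle. To be left where it is.
- rule: steel rule, 150 x 22 x 6 mm, lying on the carving board beside the panel (right side seen from the robot). Origin on its underside, centre. To be left where it is.

How it is judged:
On the way, in this order (a step that is already met when the one before it is completed fails the run):
1. the hold-down arm stands raised against its stop (value of joint holddown above 1.12 rad), for 0.2 s.
2. the panel lies flush and square against the fence, the arm still raised (value of joint holddown above 1.12 rad and x of panel_far in the frame of fence_mid above -0.005 m and angle between the x axis of panel and the x axis of jig, either way round below 0.05 rad and y of panel in the frame of jig between -0.06 and 0.06 m and z of panel in the frame of jig below 0.019 m and angle between panel's own z axis and vertical below 0.06 rad), for 0.2 s.
At the end, for the whole second after the job is handed in: The hold-down stays raised (joint over 1.12 rad) by itself; the panel lies flat and at rest on the board with the middle of its far edge within 5 mm of the fence, square to it within 0.05 rad, its middle within 60 mm of the board's centre line (all of step 2 and linear speed of panel below 0.01 m/s); the robot touches nothing.
It fails at once if the panel is lifted off the board or tipped up (z of panel in the frame of jig above 0.027 m or angle between panel's own z axis and vertical above 0.15 rad).
It fails at once if a tool, bottle, stone, knife or rule is moved by more than 20 mm (distance of any of gouge, chisel, mallet, oil, stone, knife, rule from where it was at the start of the episode above 0.02 m).
It also fails if it takes over 48 s, if anything falls off the work surface, if the arm or the gripper's body presses on something with over 40 N, if the wrist force passes 120 N, or if a joint passes its speed limit or range.

## Robot

A 6-joint arm with a two-finger parallel gripper is mounted at the origin on the work surface. World frame = base frame: x ahead of the robot, y to its left, z up, the work surface at z = 0. Lengths are in m, angles in rad, forces in N, time in s.
With the tool pointing down it reaches from about 0.35 to 0.975 m from the base axis. Payload 4.9 kg.
Tool frame: the origin (TCP) lies midway between the tips of the shut fingers; the grasp point (between the pads) lies 19 mm behind it; z points along the fingers, y is the line along which they close (so a half turn about z gives the same grasp; the last joint's range is limited). The gripper opens to 85 mm and grips with 20 to 120 N. Pads are 22 mm wide; open, the fingers measure 114 mm over their backs; the gripper's body (76 mm by 85 mm) begins 54 mm behind the grasp point. The pads swing forward as they close: fully open they stand 13 mm farther back than shut.
Start: joints at [-1.349, 0.053, 1.613, -0, 1.476, -0.119], TCP at [0.209, -0.589, 0.231] pointing down, gripper open.
Joint ranges: [-3.01, 3.01], [-1.01, 2.22], [0.06, 2.58], [-1.02, 4.17], [0.09, 2.62], [-3.14, 3.14]. Speed limits (rad/s): [2.57, 2.57, 3.14, 3.14, 3.14, 3.14].

## Interface

Orientations are given as a unit quaternion [w, x, y, z].
In Python, from plant import * gives the robot as it stands.
- The arm moves only by the tool jog_arm, never from a script. Its argument "targets" is a list of rows, each a list of 3 entries, a list of its own where there are three numbers: the shift along the tool's x, y, z in units of 25 mm (1.0 is 25 mm), then the turn, a rotation vector about the tool's x, y, z in units of 8 degrees (1.0 is 8 degrees), then the opening in per cent of the stroke, from 0 (shut) to 100 (fully open). A call has 1 to 8 rows; each row is the pose to reach, as a shift and turn from the pose commanded when the call began, along the tool's axes at that moment; what a row does not reach only later rows make up. A row lasts 1/8 s, in which the tool goes at most 62.5 mm and 10.7 degrees, less where a joint would pass 70% of its speed; a pose out of reach is approached as far as the arm can. A call with a gripper value outside its range is refused whole. The fingers move at their own pace and stop on an object; the grip force is fixed at half the most. Time passes only in rows, so rows that repeat a pose let the fingers close. It gives the time, the measured TCP pose, the force, the opening and the grip force at its end, in the units of the state.
- state(): the state, without advancing time (a new reading comes with each control period).
- grab_frame(name): name is "scene" or "top"; returns (picture, depth): 384x512x3 uint8, red, green, blue; 384x512 float32, m along the optical axis (not along the pixel's ray), 0 where there is no reading.
- camera_params(name): a dict with "fovy" (degrees; the focal length in pixels is half the picture's height over the tangent of half this angle, whatever the lens; pixels are square), "cx", "cy" (the principal point, pixels), "dist" ([k1, k2, p1, p2, k3] as OpenCV has them; the pictures are not rectified), "rvec" (rotation vector, rad) and "tvec" (3), from world to camera coordinates, as OpenCV has them. Camera axes: x right, y down, z forward; pixel columns grow to the right and rows downward; lengths in m; the calibration is good to about 2 mm. A picture is of the moment at which its call begins. camera_params takes no time and is no camera call.
- job_done(): hands the job in; it is judged then, once.
The state is a dict: "time": time; "joint_pos": joint angles; "joint_vel": joint speeds; "joint_efforts": joint torques, N m; "tool_pos": TCP position; "tool_rot": TCP orientation; "contact_force": force on the tool from outside, world axes, zero at the start; "ft_torque": the same for the moment, N m; "gripper_width": opening from 0.0 (shut) to 1.0 (fully open); "grasp_force": force on a finger pad.
Only numpy, scipy, OpenCV 4.12 (cv2) and the standard library are available. Lean on these libraries where they do the work, as an engineer would, in place of code of your own. Each camera call takes 0.05 s, during which the arm holds its last target. There are 200 camera calls.

## Working session

There is one attempt and no reset: what is moved stays moved. The work goes in short steps, Python scripts to look and compute and a tool call to move; the robot and the scene stay as the last step left them, time stands still between calls to the robot, and variables do not carry over. Pictures are saved under pics/ and viewed, at most 10 in all, crops included, and the job is handed in when it is done.

Besides the shell and the picture viewer there is one more tool, called after ">>>" in YAML: its name, and indented under it one key for each argument. jog_arm: Moves the arm, as the interface text tells. Its arguments: {"type":"object","properties":{"targets":{"type":"array"}},"required":["targets"]}

```bash
mkdir -p pics; cat > h.py <<'E'
from plant import *
import numpy as np, cv2
from scipy.spatial.transform import Rotation as R
def cam(n):
    p=camera_params(n); f=192/np.tan(np.radians(p["fovy"])/2)
    K=np.array([[f,0,p["cx"]],[0,f,p["cy"]],[0,0,1]]); return K,np.array(p["dist"],float),cv2.Rodrigues(np.array(p["rvec"],float))[0],np.array(p["tvec"],float)
def unproj(n,uv,z):
    "pixels -> world points on plane z"
    K,d,r,t=cam(n); q=cv2.undistortPoints(np.array(uv,float).reshape(-1,1,2),K,d).reshape(-1,2)
    ray=np.c_[q,np.ones(len(q))]@r; c=-r.T@t
    return c+ray*((z-c[2])/ray[:,2])[:,None]
def cloud(n,depth):
    K,d,r,t=cam(n); v,u=np.mgrid[:384,:512]
    q=cv2.undistortPoints(np.c_[u.ravel(),v.ravel()].astype(float).reshape(-1,1,2),K,d).reshape(-1,2)
    P=(np.c_[q,np.ones(len(q))]*depth.reshape(-1,1)-t)@r
    return P.reshape(384,512,3)
def rel(p,Rw):
    "target tool pose -> shift (25mm) and turn (8deg) units from present measured pose"
    s=state(); q=s["tool_rot"]; A=R.from_quat([q[1],q[2],q[3],q[0]])
    return np.round(A.inv().apply(np.array(p)-s["tool_pos"])/.025,2),np.round(np.degrees((A.inv()*R.from_matrix(Rw)).as_rotvec())/8,2)
E
python3 - <<'E'
from h import *
for n in("scene","top"):
    im,d=grab_frame(n); np.savez(n,im=im,d=d); cv2.imwrite(f"pics/{n}.png",cv2.resize(im[...,::-1],(800,600),interpolation=cv2.INTER_CUBIC))
    K,_,r,t=cam(n); print(n,K[0,0],-r.T@t,r[2])
s=state(); print(s["tool_pos"],s["tool_rot"],s["time"])
E
```

```text
scene 348.7341481984813 [1.0316394  0.32084185 0.91590826] [-0.47050717 -0.30149437 -0.82929135]
top 439.6689796787053 [0.46312309 0.02530272 1.51235528] [ 0.10576052 -0.00183373 -0.99438994]
[ 0.20876676 -0.58849575  0.23017508] [-9.39982974e-04  9.85518586e-01  1.69564821e-01 -6.99319679e-05] 0.1
```

View pics/scene.png

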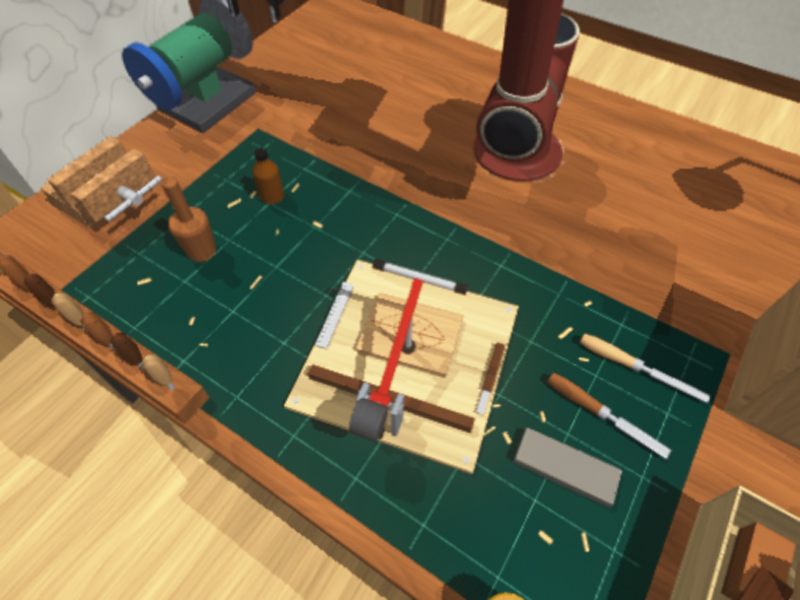

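View pics/top.png

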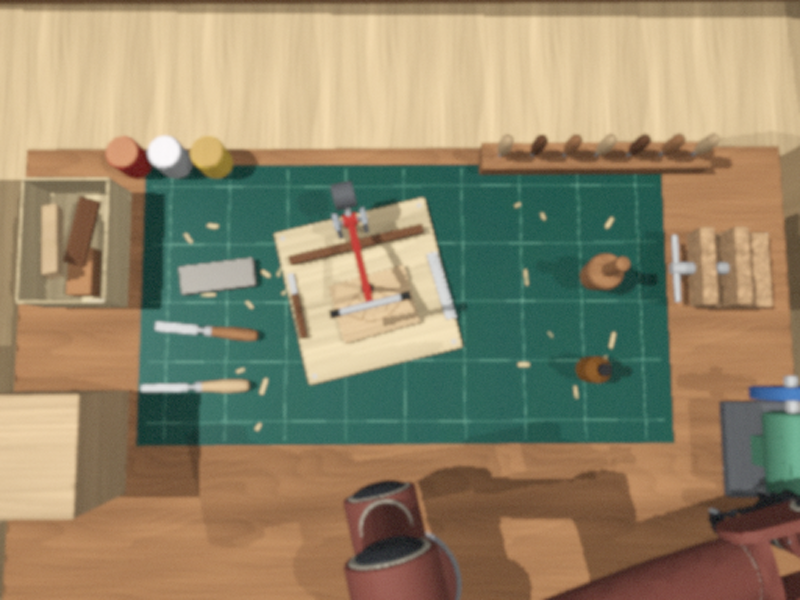

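The pictures show the board in the middle of the mat. In top (800x600) its corners are at about (274,232), (425,198), (462,348) and (309,384), with the cross-bar running from (332,313) to (409,297). The panel lies under the red arm. Next I enlarge this area.

```bash
python3 - <<'E'
from h import *
T=np.load("top.npz"); S=np.load("scene.npz")
c=cv2.resize(T["im"][115:255,165:305,::-1],(600,600),interpolation=cv2.INTER_CUBIC); cv2.imwrite("pics/topc.png",c)
c=cv2.resize(S["im"][155:310,175:345,::-1],(658,600),interpolation=cv2.INTER_CUBIC); cv2.imwrite("pics/scenec.png",c)
k=1.5625
b=unproj("top",np.array([(274,232),(425,198),(462,348),(309,384)])/k-.2,.018); print(b.round(4))
b=unproj("scene",np.array([(472,472),(286,405),(358,261),(519,305)])/k-.2,.018); print(b.round(4))
P=cloud("top",T["d"]); 
for n,z in(("top",T),("scene",S)):
    P=cloud(n,z["d"]); m=(P[...,2]>.165)&(P[...,2]<.225)&(abs(P[...,1]-.1)<.15)&(P[...,0]>.4)&(P[...,0]<.65)
    Q=P[m]; print(n,len(Q),Q.mean(0),Q.min(0),Q.max(0))
E
```

```text
[[ 0.7564  0.2878  0.018 ]
 [ 0.8312 -0.0462  0.018 ]
 [ 0.4989 -0.1231  0.018 ]
 [ 0.4233  0.208   0.018 ]]
[[ 0.75    0.2852  0.018 ]
 [ 0.8264 -0.0409  0.018 ]
 [ 0.5015 -0.1193  0.018 ]
 [ 0.4164  0.2068  0.018 ]]
top 365 [0.58984955 0.07233147 0.19471827] [ 0.55373246 -0.00915017  0.16548703] [0.64898336 0.14675334 0.21023955]
scene 534 [0.59112012 0.07283818 0.19201957] [ 0.55150539 -0.00860411  0.16526515] [0.64817419 0.14679228 0.20372964]
```

View pics/topc.png

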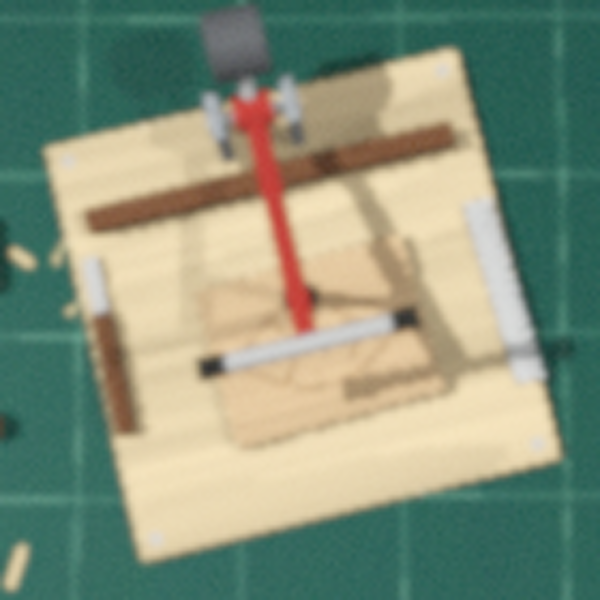

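View pics/scenec.png

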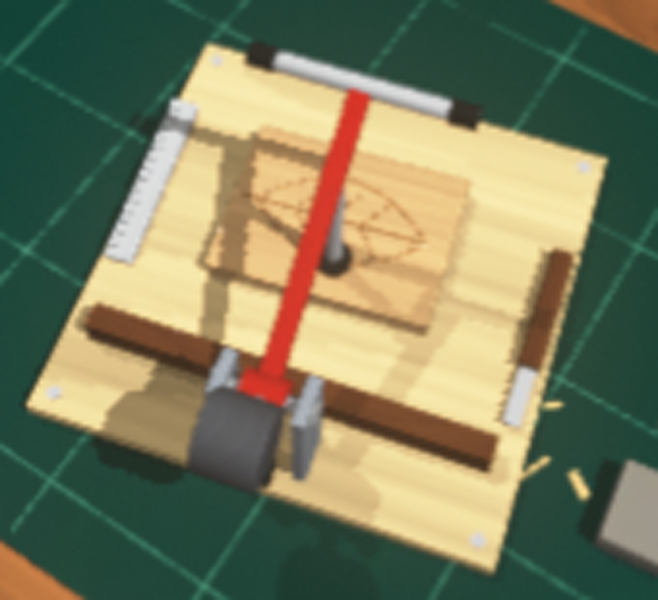

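The crops show the panel's top corners in topc at (203,283), (405,237), (450,390) and (240,447), and the bar ends at (200,368) and (417,317). In scenec the bar ends are at (250,53) and (478,116). I work out the poses from both views.

```bash
python3 - <<'E'
from h import *
tc=lambda a:(np.array(a)+.5)/(600/140)-.5+[165,115]
sc=lambda a:(np.array(a)+.5)/(600/155)-.5+[175,155]
def tri(a,b):
    out=[]
    M=[];q=[]
    for n,x in(("top",tc(a)),("scene",sc(b))):
        K,d,r,t=cam(n); q.append(cv2.undistortPoints(np.array(x,float).reshape(-1,1,2),K,d).reshape(-1,2).T); M.append(np.c_[r,t])
    X=cv2.triangulatePoints(M[0],M[1],q[0],q[1]); return (X[:3]/X[3]).T
B=dict(top=[(42,148),(457,46),(563,458),(140,564)],scene=[(495,572),(28,408),(207,43),(607,158)])
Pn=dict(top=[(203,283),(405,237),(450,390),(240,447)],scene=[(428,325),(203,262),(258,130),(470,182)])
bar=dict(top=[(200,368),(417,317)],scene=[(478,116),(250,53)])
for nm,o,z in(("board",B,.018),("panel",Pn,.036)):
    print(nm,"tri\n",tri(o["top"],o["scene"]).round(4))
    for n,f in(("top",tc),("scene",sc)):
        W=unproj(n,f(o[n]),z); print(n,W[:,:2].round(4).tolist(),"c",W.mean(0).round(4)); 
        ex=W[0]+W[1]-W[2]-W[3]; ey=W[0]+W[3]-W[1]-W[2]; print(" yaw",np.arctan2(ex[1],ex[0]),np.arctan2(-ey[0],ey[1]),"size",np.linalg.norm(ex)/2,np.linalg.norm(ey)/2)
print("bar",tri(bar["top"],bar["scene"]).round(4))
E
```

```text
board tri
 [[ 0.7522  0.2882  0.0254]
 [ 0.8325 -0.0419  0.0222]
 [ 0.5017 -0.1236  0.0211]
 [ 0.4216  0.2076  0.0227]]
top [[0.7533, 0.2903], [0.8354, -0.0444], [0.5024, -0.1248], [0.4212, 0.209]] c [0.6281 0.0825 0.018 ]
 yaw 0.23863676581164645 0.23950077567301595 size 0.34229274131632254 0.34405589052596947
scene [[0.7503, 0.2871], [0.8302, -0.0412], [0.4993, -0.1241], [0.4188, 0.2062]] c [0.6246 0.082  0.018 ]
 yaw 0.2425575277627437 0.23893562723757344 size 0.3411737179573645 0.33893381471411077
panel tri
 [[ 6.375e-01  1.622e-01  4.840e-02]
 [ 6.766e-01 -3.000e-04  3.550e-02]
 [ 5.554e-01 -3.470e-02  3.070e-02]
 [ 5.112e-01  1.303e-01  3.980e-02]]
top [[0.6411, 0.1588], [0.6769, -0.0008], [0.5555, -0.0353], [0.5118, 0.1293]] c [0.5964 0.063  0.036 ]
 yaw 0.2495670028271633 0.2404162677514779 size 0.12931599096607746 0.16690926665242484
scene [[0.6296, 0.1644], [0.6766, 0.0004], [0.5579, -0.0318], [0.5083, 0.1307]] c [0.5931 0.0659 0.036 ]
 yaw 0.26826120173081675 0.2873317427799935 size 0.1244484980618314 0.1702779698276149
bar [[ 0.5612  0.1461  0.2023]
 [ 0.5969 -0.0061  0.1977]]
```

```bash
cat >> h.py <<'E'
yaw=.24; ex=np.array([np.cos(yaw),np.sin(yaw),0]); ey=np.array([-ex[1],ex[0],0]); ez=np.array([0,0,1.]); O=np.array([.6265,.082,.003])
jig=lambda x,y,z: O+x*ex+y*ey+z*ez
def slope(deg,dy=0):
    "tool z = forward along board x, deg below horizontal"
    a=np.radians(deg); z=np.cos(a)*ex-np.sin(a)*ez; x=np.cos(a)*ez+np.sin(a)*ex; return np.c_[x,-ey,z]
def injig(p): d=np.array(p)-O; return np.array([d@ex,d@ey,d[2]])
E
python3 - <<'E'
from h import *
print(rel([.33,-.25,.30],slope(70)))
A=slope(45); b=jig(-.05,0,.192)
print(rel(b-.048*A[:,0]-.08*A[:,2],A), b-.048*A[:,0]-.08*A[:,2])
E
```

```text
(array([  9.1 , -11.15,  -2.77]), array([-0.14,  2.5 ,  0.71]))
(array([ 19.12, -20.26,   0.54]), array([-0.3 ,  5.62,  0.68])) [0.49001762 0.04860048 0.21762742]
```

>>> jog_arm:
  targets:
    - [[2, -2, -2.8], [0, 0, 0], 100]
    - [[4, -4.5, -2.8], [0, 0.6, 0.2], 100]
    - [[6, -7, -2.8], [0, 1.2, 0.4], 100]
    - [[7.5, -9.2, -2.8], [-0.1, 1.9, 0.6], 100]
    - [[9.1, -11.1, -2.8], [-0.14, 2.5, 0.7], 100]
    - [[9.1, -11.1, -2.8], [-0.14, 2.5, 0.7], 100]

```text
time: 0.85
tool_pos: [0.3286, -0.254, 0.3001]
tool_rot: [-0.02, 0.978, 0.117, 0.173]
contact_force: [1.2, 0.6, 0.3]
gripper_width: 0.996
grasp_force: 0.0
```

```bash
python3 - <<'E'
from h import *
A=slope(45); b=jig(-.05,0,.192)
print(rel(b-.048*A[:,0]-.08*A[:,2],A)); print(rel(b-.048*A[:,0]-.13*A[:,2],A)); s=state(); print(s["tool_pos"],s["time"],np.round(s["joint_pos"],2))
E
```

```text
(array([  7.45, -10.24,   6.22]), array([ 0.01,  3.12, -0.01]))
(array([  6.61, -10.24,   4.41]), array([ 0.01,  3.12, -0.01]))
[ 0.32861954 -0.25402481  0.30009218] 0.85 [-1.07 -0.66  2.1   0.34  1.61  0.29]
```

>>> jog_arm:
  targets:
    - [[1.5, -2.3, 0.8], [0, 0.6, 0], 100]
    - [[3, -4.6, 1.8], [0, 1.3, 0], 100]
    - [[4.5, -6.9, 2.8], [0, 2.1, 0], 100]
    - [[5.6, -9, 3.7], [0, 2.8, 0], 100]
    - [[6.6, -10.2, 4.4], [0, 3.1, 0], 100]
    - [[7, -10.2, 5.3], [0, 3.1, 0], 100]
    - [[7.4, -10.2, 6.2], [0, 3.1, 0], 100]
    - [[7.4, -10.2, 6.2], [0, 3.1, 0], 100]

```text
time: 1.85
tool_pos: [0.4874, 0.0473, 0.2152]
tool_rot: [-0.046, 0.919, 0.113, 0.376]
contact_force: [-0.1, 1.0, -0.7]
gripper_width: 1.003
grasp_force: 0.0
```

```bash
python3 - <<'E'
from h import *
s=state(); print(injig(s["tool_pos"]),s["time"],np.round(s["joint_pos"],2))
A=slope(45); b=jig(-.05,0,.192); print(rel(b-.03*A[:,0]+.026*A[:,2],A))
for n in("scene","top"):
    im,d=grab_frame(n)
    cv2.imwrite(f"pics/a_{n}.png",cv2.resize(im[90:330,120:400,::-1],(700,600),interpolation=cv2.INTER_CUBIC))
E
```

```text
[-0.14331972 -0.00061301  0.21219503] 1.85 [-0.25 -0.85  2.44  0.44  0.89  0.91]
(array([ 0.9 , -0.01,  4.24]), array([-0.02,  0.06,  0.02]))
```

View pics/a_scene.png

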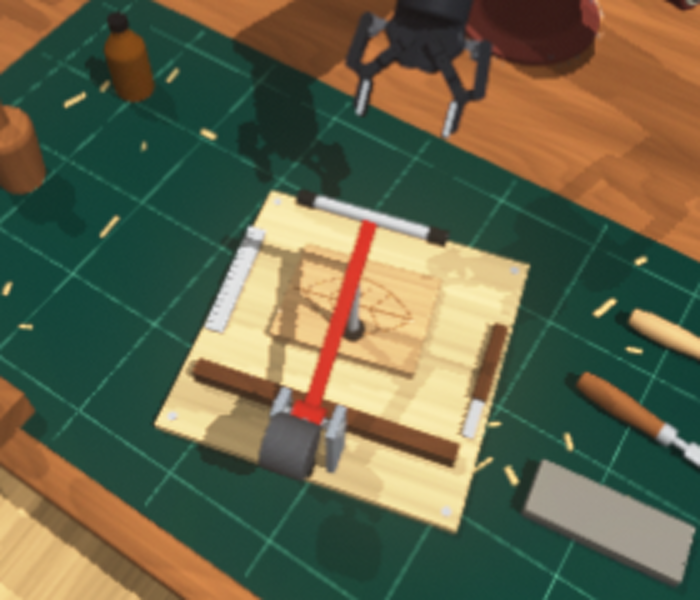

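The open fingers (tips at about (362,112) and (450,130)) are on the robot's side of the bar and line up to straddle the red arm. I slide them in beneath the bar.

>>> jog_arm:
  targets:
    - [[0, 0, 1], [0, 0, 0], 100]
    - [[0.2, 0, 2.2], [0, 0, 0], 100]
    - [[0.6, 0, 3.4], [0, 0, 0], 100]
    - [[0.8, 0, 4.2], [0, 0, 0], 100]
    - [[0.8, 0, 4.2], [0, 0, 0], 100]

```text
time: 2.58
tool_pos: [0.5745, 0.0663, 0.1582]
tool_rot: [-0.045, 0.918, 0.111, 0.378]
contact_force: [-0.2, 0.6, -0.0]
gripper_width: 1.006
grasp_force: 0.0
```

```bash
python3 - <<'E'
from h import *
s=state(); print(injig(s["tool_pos"]),s["contact_force"])
im,d=grab_frame("scene")
cv2.imwrite("pics/b_scene.png",cv2.resize(im[130:270,200:360,::-1],(685,600),interpolation=cv2.INTER_CUBIC))
# follow arc: bar held at const offset in tool, tool rotates with half of th
p=np.array([.14,0,.1])
for th in(0,.2,.4,.6,.8,.95):
    a=np.arctan2(.09,.19)+th; b=jig(.14-.21*np.cos(a),0,.1+.21*np.sin(a)); A=slope(45+np.degrees(th)*.4)
    print(th,rel(b-.016*A[:,0]+.026*A[:,2],A))
E
```

```text
[-0.05424443 -0.00288585  0.15521016] [-0.20100213  0.56952591 -0.0476612 ]
0 (array([ 0.46, -0.11,  0.21]), array([0.01, 0.02, 0.01]))
0.2 (array([ 2.  , -0.11, -0.26]), array([ 0.01, -0.55,  0.01]))
0.4 (array([ 3.6 , -0.11, -0.39]), array([ 0.01, -1.13,  0.01]))
0.6 (array([ 5.19, -0.1 , -0.2 ]), array([ 0.01, -1.7 ,  0.01]))
0.8 (array([ 6.69, -0.1 ,  0.31]), array([ 0.01, -2.27,  0.01]))
0.95 (array([ 7.73, -0.1 ,  0.89]), array([ 0.01, -2.7 ,  0.01]))
```

View pics/b_scene.png

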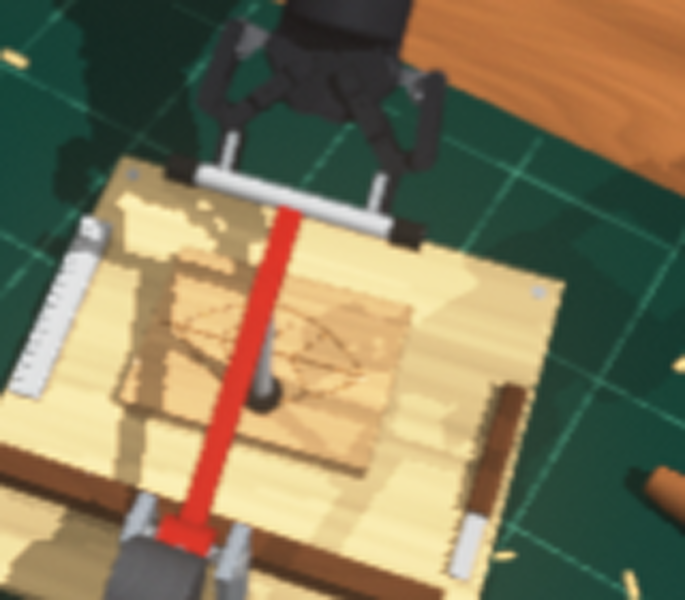

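The fingers straddle the arm, at about (230,150) and (380,190), with the tips hidden beneath the bar. I go in 12 mm further and begin to lift.

>>> jog_arm:
  targets:
    - [[0, -0.1, 0.7], [0, 0, 0], 100]
    - [[0.5, -0.1, 0.7], [0, 0, 0], 100]
    - [[1.2, -0.1, 0.4], [0, -0.3, 0], 100]
    - [[2, -0.1, 0.25], [0, -0.55, 0], 100]
    - [[2, -0.1, 0.25], [0, -0.55, 0], 100]

```text
time: 3.25
tool_pos: [0.6144, 0.0787, 0.1939]
tool_rot: [-0.04, 0.93, 0.114, 0.346]
contact_force: [0.3, -1.2, -0.6]
gripper_width: 1.002
grasp_force: 0.3
```

```bash
cat > arm.py <<'E'
from h import *
def theta(n="top"):
    im,d=grab_frame(n); P=cloud(n,d); h=im.astype(int); red=(h[...,0]>140)&(h[...,1]<80)&(h[...,2]<80)
    Q=np.array([injig(p) for p in P[red&(d>0)]]); Q=Q[(abs(Q[:,1])<.02)&(Q[:,2]>.08)&(abs(Q[:,0])<.25)]
    return im,len(Q),Q[Q[:,2].argmax()] if len(Q) else None
E
python3 - <<'E'
from arm import *
s=state(); print(injig(s["tool_pos"]),s["contact_force"],s["time"])
for n in("scene","top"):
    im,k,q=theta(n); print(n,k,q)
for th in(.2,.4,.6,.8,.95):
    a=np.arctan2(.09,.19)+th; b=jig(.14-.21*np.cos(a),0,.1+.21*np.sin(a)); A=slope(45+np.degrees(th)*.4)
    print(th,rel(b-.016*A[:,0]+.036*A[:,2],A))
E
```

```text
[-0.01256704 -0.00032848  0.19085134] [ 0.26718157 -1.19633907 -0.61350024] 3.25
scene 544 [-0.12185247  0.01063215  0.37261288]
top 147 [-1.07260838e-02 -1.19050957e-05  2.29274301e-01]
0.2 (array([-0.02,  0.01, -0.1 ]), array([ 0.01, -0.01,  0.02]))
0.4 (array([ 1.54,  0.02, -0.37]), array([ 0.01, -0.58,  0.02]))
0.6 (array([ 3.1 ,  0.02, -0.3 ]), array([ 0.01, -1.15,  0.02]))
0.8 (array([4.61, 0.03, 0.09]), array([ 0.01, -1.72,  0.02]))
0.95 (array([5.67, 0.03, 0.58]), array([ 0.01, -2.15,  0.02]))
```

The arm has risen to about 0.2 rad, so the push is working. I carry on along the arc.

>>> jog_arm:
  targets:
    - [[0.8, 0, -0.2], [0, -0.3, 0], 100]
    - [[1.55, 0, -0.35], [0, -0.6, 0], 100]
    - [[2.3, 0, -0.35], [0, -0.85, 0], 100]
    - [[3.1, 0, -0.3], [0, -1.15, 0], 100]
    - [[3.85, 0, -0.1], [0, -1.4, 0], 100]
    - [[4.6, 0, 0.1], [0, -1.7, 0], 100]
    - [[5.2, 0, 0.35], [0, -1.95, 0], 100]
    - [[5.7, 0, 0.6], [0, -2.15, 0], 100]

```text
time: 4.35
tool_pos: [0.7268, 0.1075, 0.2691]
tool_rot: [-0.023, 0.973, 0.118, 0.199]
contact_force: [0.8, -0.2, 1.1]
gripper_width: 0.999
grasp_force: 0.0
```

```bash
python3 - <<'E'
from arm import *
s=state(); print(injig(s["tool_pos"]),s["contact_force"],s["time"])
im,k,q=theta("top"); print(k,q)
im,k,q=theta("scene"); print(k,q)
cv2.imwrite("pics/c_scene.png",cv2.resize(im[90:330,120:400,::-1],(700,600),interpolation=cv2.INTER_CUBIC))
E
```

```text
[0.10346162 0.00092992 0.26608024] [ 0.8396746  -0.1808753   1.06229446] 4.35
0 None
451 [-0.11411663 -0.01990071  0.56801203]
```

View pics/c_scene.png

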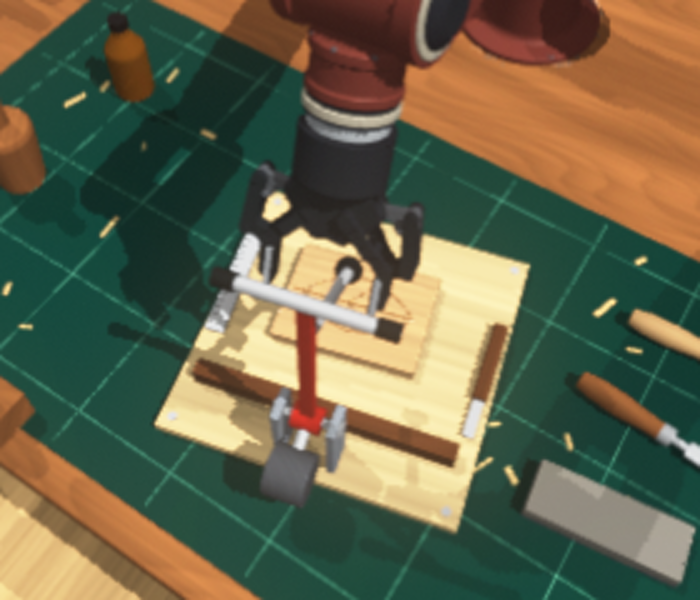

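The arm is well up: the bar runs from (220,278) to (390,330) and the foot swings towards the robot between the fingers. I wait a little, then back straight off.

>>> jog_arm:
  targets:
    - [[0, 0, 0], [0, 0, 0], 100]
    - [[0, 0, 0], [0, 0, 0], 100]
    - [[0, 0, 0], [0, 0, 0], 100]
    - [[0, 0, 0], [0, 0, 0], 100]
    - [[0, 0, 0], [0, 0, 0], 100]
    - [[0, 0, 0], [0, 0, 0], 100]
    - [[0, 0, 0], [0, 0, 0], 100]
    - [[0, 0, 0], [0, 0, 0], 100]

```text
time: 5.45
tool_pos: [0.727, 0.1076, 0.2698]
tool_rot: [-0.023, 0.972, 0.118, 0.2]
contact_force: [0.5, -1.2, -0.0]
gripper_width: 0.993
grasp_force: 0.0
```

```bash
python3 - <<'E'
from arm import *
s=state(); print(injig(s["tool_pos"]),s["contact_force"],s["time"])
im,d=grab_frame("scene"); P=cloud("scene",d); h=im.astype(int)
J=(P-O)@np.c_[ex,ey,ez]
m=(J[...,2]>.285)&(J[...,0]>.05)&(J[...,0]<.25)&(abs(J[...,1])<.1)&(h.min(2)>130)&(h.max(2)-h.min(2)<30)
print(m.sum(),J[m].mean(0) if m.any() else 0)
# next: targets
print(rel(jig(-.02,0,.30),slope(75))); print(rel(jig(-.20,0,.20),slope(75)))
E
```

```text
[0.10371596 0.0009894  0.26676012] [ 0.5076875  -1.18034467 -0.01846397] 5.45
514 [1.41614934e-01 2.95169655e-04 3.34031639e-01]
(array([-4.02,  0.03, -3.17]), array([ 0.01, -1.03,  0.02]))
(array([-1.222e+01,  1.000e-02, -2.340e+00]), array([ 0.01, -1.03,  0.02]))
```

>>> jog_arm:
  targets:
    - [[0, 0, -1], [0, 0, 0], 100]
    - [[-1, 0, -2.2], [0, -0.2, 0], 100]
    - [[-3, 0, -3], [0, -0.5, 0], 100]
    - [[-5, 0, -3.2], [0, -0.8, 0], 100]
    - [[-7, 0, -3], [0, -1, 0], 100]
    - [[-9, 0, -2.6], [0, -1, 0], 100]
    - [[-10.8, 0, -2.4], [0, -1, 0], 100]
    - [[-10.8, 0, -2.4], [0, -1, 0], 100]

```text
time: 6.5
tool_pos: [0.46, 0.0424, 0.2146]
tool_rot: [-0.015, 0.984, 0.119, 0.129]
contact_force: [0.5, -0.3, -0.2]
gripper_width: 1.0
grasp_force: 0.0
```

```bash
python3 - <<'E'
from arm import *
s=state(); print(injig(s["tool_pos"]),s["contact_force"],s["time"],np.round(s["joint_pos"],2))
for n in("scene","top"):
    im,d=grab_frame(n); np.savez("d_"+n,im=im,d=d)
    J=(cloud(n,d)-O)@np.c_[ex,ey,ez]; h=im.astype(int)
    m=(J[...,2]>.25)&(J[...,0]>.05)&(J[...,0]<.3)&(abs(J[...,1])<.1)&(d>0)
    print(n,m.sum(),np.median(J[m],0),J[m].max(0),J[m].min(0))
cv2.imwrite("pics/d.png",cv2.resize(np.load("d_top.npz")["im"][115:265,155:315,::-1],(640,600),interpolation=cv2.INTER_CUBIC))
for z in(.09,.008):
    print(rel(jig(-.16,-.01,z),slope(77)))
E
```

```text
[-0.17117696  0.00108561  0.21162179] [ 0.54413558 -0.27504803 -0.18642764] 6.5 [-0.13 -0.55  2.16  0.1   1.29  1.19]
scene 692 [1.66078943e-01 1.58924027e-04 3.14337008e-01] [0.17283923 0.07794492 0.31986204] [ 0.12599048 -0.08261501  0.25043697]
top 380 [ 0.16339728 -0.0013904   0.31501153] [0.17565844 0.07806014 0.3241421 ] [ 0.12320183 -0.0807611   0.25007253]
(array([-1.04,  0.4 ,  4.95]), array([ 0.02, -0.29,  0.01]))
(array([-1.91,  0.39,  8.12]), array([ 0.02, -0.29,  0.01]))
```

View pics/d.png

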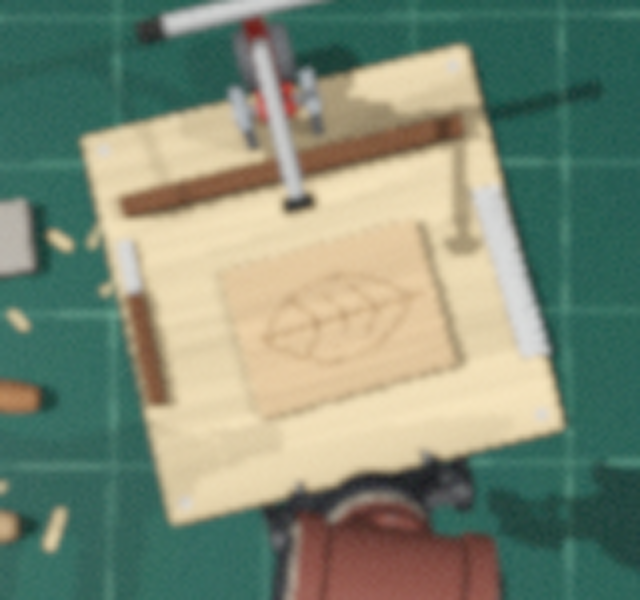

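The hold-down rests on its stop (bar at jig x=0.165, z=0.308) and stays there. Panel corners in the crop are (218,272), (420,222), (463,362) and (265,420).

```bash
python3 - <<'E'
from h import *
f=lambda a:(np.array(a)+.5)/4-.5+[155,115]
for c,z in(([(80,138),(465,44),(566,430),(170,524)],.018),([(218,272),(420,222),(463,362),(265,420)],.036)):
    W=unproj("top",f(c),z); e=W[0]+W[1]-W[2]-W[3]; g=W[0]+W[3]-W[1]-W[2]
    print(W.mean(0),injig(W.mean(0)),np.arctan2(e[1],e[0]),np.arctan2(-g[0],g[1])); print(np.round([injig(w) for w in W],4).tolist())
E
```

```text
[0.62778541 0.08269201 0.018     ] [0.00141306 0.00036663 0.015     ] 0.23957138106332027 0.23249452874036947
[[0.1726, 0.1715, 0.015], [0.1722, -0.1709, 0.015], [-0.172, -0.1713, 0.015], [-0.1672, 0.1722, 0.015]]
[0.59432078 0.06412389 0.036     ] [-0.0355061  -0.00971466  0.033     ] 0.29909800361891764 0.25924149286786036
[[0.0283, 0.0821, 0.033], [0.0282, -0.0939, 0.033], [-0.0958, -0.0999, 0.033], [-0.1026, 0.0729, 0.033]]
```

>>> jog_arm:
  targets:
    - [[-0.4, 0.3, 1.5], [0, -0.1, 0], 100]
    - [[-0.8, 0.4, 3], [0, -0.3, 0], 100]
    - [[-1.2, 0.4, 4.5], [0, -0.3, 0], 100]
    - [[-1.5, 0.4, 5.5], [0, -0.3, 0], 100]
    - [[-1.5, 0.4, 5.5], [0, -0.3, 0], 100]

```text
time: 7.22
tool_pos: [0.4657, 0.0327, 0.075]
tool_rot: [-0.013, 0.987, 0.12, 0.11]
contact_force: [-0.1, -0.5, -0.2]
gripper_width: 1.002
grasp_force: 0.0
```

```bash
python3 - <<'E'
from h import *
s=state(); print(injig(s["tool_pos"]),s["contact_force"],s["time"])
for x in(-.16,-.15,-.10): print(rel(jig(x,-.01,.009),slope(77)))
E
```

```text
[-0.1679653  -0.00969528  0.07201061] [-0.12896982 -0.48103196 -0.22961131] 7.225
(array([-0.24,  0.01,  2.53]), array([0.  , 0.04, 0.02]))
(array([0.15, 0.01, 2.62]), array([0.  , 0.04, 0.02]))
(array([2.1 , 0.02, 3.06]), array([0.  , 0.04, 0.02]))
```

>>> jog_arm:
  targets:
    - [[-0.1, 0, 1], [0, 0, 0], 100]
    - [[-0.1, 0, 1.8], [0, 0, 0], 100]
    - [[-0.2, 0, 2.2], [0, 0, 0], 100]
    - [[-0.2, 0, 2.4], [0, 0, 0], 100]
    - [[-0.2, 0, 2.4], [0, 0, 0], 100]

```text
time: 7.85
tool_pos: [0.4745, 0.0343, 0.0171]
tool_rot: [-0.012, 0.986, 0.12, 0.112]
contact_force: [0.1, 0.1, -0.2]
gripper_width: 1.005
grasp_force: 0.0
```

```bash
python3 - <<'E'
from h import *
s=state(); print(injig(s["tool_pos"]),s["contact_force"],s["time"])
im,d=grab_frame("scene"); cv2.imwrite("pics/e.png",cv2.resize(im[130:290,190:370,::-1],(675,600),interpolation=cv2.INTER_CUBIC))
for x in(-.13,-.12,-.10,-.06,-.04): print(x,rel(jig(x,-.01,.009),slope(77)))
E
```

```text
[-0.15901472 -0.01023665  0.01410351] [ 0.12828988  0.10934964 -0.22731756] 7.85
-0.13 (array([ 1.08, -0.01,  0.46]), array([0.02, 0.01, 0.02]))
-0.12 (array([ 1.47, -0.01,  0.55]), array([0.02, 0.01, 0.02]))
-0.1 (array([ 2.25, -0.01,  0.73]), array([0.02, 0.01, 0.02]))
-0.06 (array([ 3.81, -0.01,  1.09]), array([0.02, 0.01, 0.02]))
-0.04 (array([ 4.59, -0.  ,  1.27]), array([0.02, 0.01, 0.02]))
```

View pics/e.png

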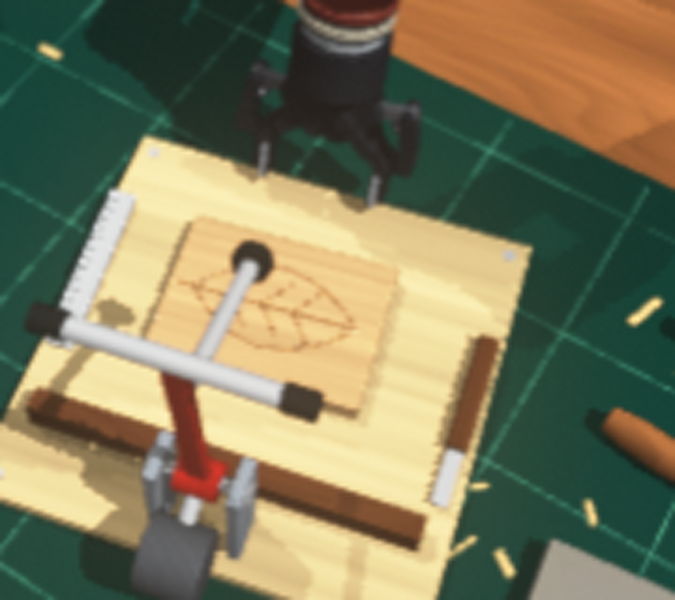

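The fingertips at (262,175) and (373,205) are just behind the panel's near edge, which runs from (195,218) to (400,270), and are centred on it. I begin to push slowly.

>>> jog_arm:
  targets:
    - [[0.3, 0, 0.25], [0, 0, 0], 100]
    - [[0.75, 0, 0.35], [0, 0, 0], 100]
    - [[1.1, 0, 0.45], [0, 0, 0], 100]
    - [[1.45, 0, 0.5], [0, 0, 0], 100]
    - [[1.85, 0, 0.6], [0, 0, 0], 100]
    - [[2.25, 0, 0.7], [0, 0, 0], 100]
    - [[2.65, 0, 0.8], [0, 0, 0], 100]
    - [[2.65, 0, 0.8], [0, 0, 0], 100]

```text
time: 8.9
tool_pos: [0.5418, 0.0509, 0.0118]
tool_rot: [-0.012, 0.986, 0.12, 0.112]
contact_force: [-0.1, -1.0, 0.2]
gripper_width: 1.001
grasp_force: 0.0
```

```bash
cat > pan.py <<'E'
from h import *
def panel():
    "panel top points by height from the top camera's depth: print extents in jig frame, robot cut off"
    im,d=grab_frame("top"); J=(cloud("top",d)-O)@np.c_[ex,ey,ez]
    h=im.astype(int); m=(abs(J[...,2]-.033)<.007)&(abs(J[...,1]+.01)<.1)&(J[...,0]>-.12)&(J[...,0]<.084)&(h[...,0]>110)
    return im,J,m
E
python3 - <<'E'
from pan import *
s=state(); print(injig(s["tool_pos"]),s["contact_force"],s["time"])
im,J,m=panel(); Q=J[m]; print(m.sum())
for y0 in np.arange(-.09,.09,.02):
    q=Q[abs(Q[:,1]-y0-.01)<.008]; print(round(y0+.01,3),len(q),np.percentile(q[:,0],[2,98]).round(4) if len(q) else "")
for x in(-.06,-.055,-.05,-.045): print(x,rel(jig(x,-.01,.009),slope(77)))
E
```

```text
[-0.08965793 -0.01003432  0.00878674] [-0.06199055 -1.04262029  0.24285563] 8.9
1817
-0.08 177 [-0.075  0.049]
-0.06 174 [-0.077   0.0488]
-0.04 167 [-0.0754  0.048 ]
-0.02 170 [-0.0711  0.0484]
0.0 161 [-0.0694  0.0491]
0.02 170 [-0.0747  0.0482]
0.04 173 [-0.0729  0.0486]
0.06 178 [-0.0768  0.0492]
0.08 42 [-0.0739  0.0463]
-0.06 (array([1.18, 0.  , 0.25]), array([0.01, 0.02, 0.02]))
-0.055 (array([1.38, 0.  , 0.3 ]), array([0.01, 0.02, 0.02]))
-0.05 (array([1.57, 0.01, 0.34]), array([0.01, 0.02, 0.02]))
-0.045 (array([1.77, 0.01, 0.38]), array([0.01, 0.02, 0.02]))
```

The panel is square, with its far edge about 40 mm from the fence. I keep pushing, slowly at the end.

>>> jog_arm:
  targets:
    - [[0.35, 0, 0.1], [0, 0, 0], 100]
    - [[0.75, 0, 0.15], [0, 0, 0], 100]
    - [[1.1, 0, 0.25], [0, 0, 0], 100]
    - [[1.35, 0, 0.3], [0, 0, 0], 100]
    - [[1.45, 0, 0.3], [0, 0, 0], 100]
    - [[1.55, 0, 0.35], [0, 0, 0], 100]
    - [[1.6, 0, 0.35], [0, 0, 0], 100]
    - [[1.6, 0, 0.35], [0, 0, 0], 100]

```text
time: 9.95
tool_pos: [0.5806, 0.0606, 0.0119]
tool_rot: [-0.012, 0.986, 0.12, 0.111]
contact_force: [-0.1, -0.2, -0.7]
gripper_width: 1.001
grasp_force: 0.2
```

>>> jog_arm:
  targets:
    - [[0.04, 0, 0.01], [0, 0, 0], 100]
    - [[0.08, 0, 0.02], [0, 0, 0], 100]
    - [[0.12, 0, 0.03], [0, 0, 0], 100]
    - [[0.12, 0, 0.03], [0, 0, 0], 100]

```text
time: 10.45
tool_pos: [0.5815, 0.0609, 0.0116]
tool_rot: [-0.012, 0.987, 0.12, 0.108]
contact_force: [-13.1, -2.7, 9.9]
gripper_width: 1.004
grasp_force: 6.6
```

```bash
python3 - <<'E'
from pan import *
s=state(); print(injig(s["tool_pos"]),s["contact_force"],s["time"])
im,J,m=panel(); Q=J[m]
for y0 in np.arange(-.08,.08,.02): q=Q[abs(Q[:,1]-y0)<.008]; print(round(y0,3),np.percentile(q[:,0],[2,98]).round(4))
f=(J[...,2]>.038)&(J[...,2]<.047)&(J[...,0]>.06)&(J[...,0]<.12)&(abs(J[...,1])<.14); q=J[f]; print("fence",np.percentile(q[:,0],[2,50,98]))
cv2.imwrite("pics/f.png",cv2.resize(im[115:265,155:315,::-1],(640,600),interpolation=cv2.INTER_CUBIC))
E
```

```text
[-0.04868422 -0.00976103  0.00862904] [-13.14454354  -2.66493371   9.91479186] 10.45
-0.08 [-0.0358  0.0812]
-0.06 [-0.0369  0.0812]
-0.04 [-0.0353  0.0813]
-0.02 [-0.0259  0.0808]
0.0 [-0.0245  0.0594]
0.02 [-0.0306  0.0808]
0.04 [-0.0255  0.0796]
0.06 [-0.0361  0.0808]
fence [0.06573911 0.09944003 0.11094543]
```

View pics/f.png

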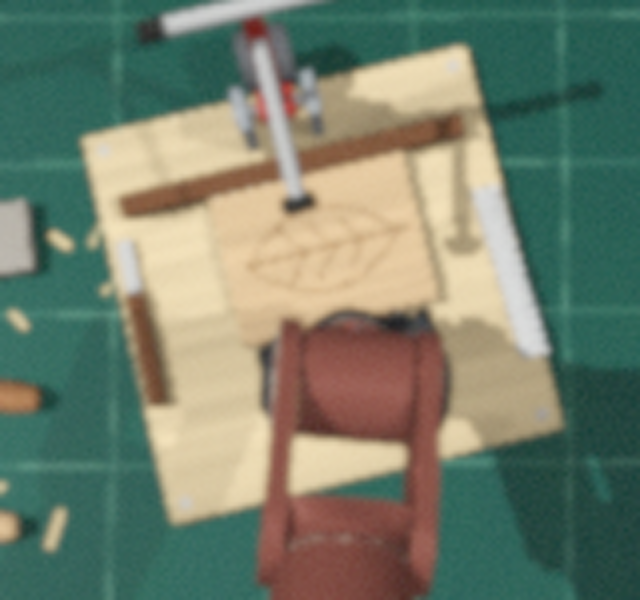

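The panel's far edge meets the fence along its whole length, from (208,195) to (405,152), and the force has risen to 13 N. It is flush, so I back straight off and then go up.

>>> jog_arm:
  targets:
    - [[-0.15, 0, -0.03], [0, 0, 0], 100]
    - [[-0.5, 0, -0.1], [0, 0, 0], 100]
    - [[-1.5, 0, -0.35], [0, 0, 0], 100]
    - [[-2.5, 0, -0.8], [0, 0, 0], 100]
    - [[-3.2, 0, -2], [0, 0, 0], 100]
    - [[-3.6, 0, -3.5], [0, 0, 0], 100]
    - [[-3.6, 0, -4], [0, 0, 0], 100]
    - [[-3.6, 0, -4], [0, 0, 0], 100]

```text
time: 11.5
tool_pos: [0.4777, 0.0351, 0.0904]
tool_rot: [-0.012, 0.986, 0.12, 0.112]
contact_force: [1.0, -0.3, -0.6]
gripper_width: 0.999
grasp_force: 0.0
```

```bash
python3 - <<'E'
from pan import *
s=state(); print(injig(s["tool_pos"]),s["contact_force"],s["time"])
im,J,m=panel(); h=im.astype(int)
# gap check: low board level seen between panel and fence?
for y0 in(-.07,-.04,.03,.06):
    k=(abs(J[...,1]-y0)<.004)&(J[...,0]>.07)&(J[...,0]<.1); o=np.argsort(J[k][:,0]); print(y0,[(round(a,3),round(b,3),int(r)) for a,b,r in zip(J[k][o,0],J[k][o,2],h[k][o,0])][::3])
b=J[(J[...,2]>.28)&(J[...,0]>.05)&(J[...,0]<.3)&(abs(J[...,1])<.1)]; print("bar",np.median(b,0))
E
```

```text
[-0.15568479 -0.01019601  0.08741274] [ 0.98659184 -0.28822898 -0.58555746] 11.5
-0.07 [(np.float64(0.073), np.float64(0.033), 229), (np.float64(0.077), np.float64(0.036), 231), (np.float64(0.083), np.float64(0.027), 230), (np.float64(0.084), np.float64(0.033), 229), (np.float64(0.091), np.float64(0.031), 199), (np.float64(0.094), np.float64(0.043), 138), (np.float64(0.096), np.float64(0.045), 132)]
-0.04 [(np.float64(0.07), np.float64(0.035), 227), (np.float64(0.073), np.float64(0.038), 229), (np.float64(0.078), np.float64(0.031), 230), (np.float64(0.083), np.float64(0.038), 229), (np.float64(0.086), np.float64(0.04), 222), (np.float64(0.091), np.float64(0.035), 186), (np.float64(0.094), np.float64(0.039), 146), (np.float64(0.099), np.float64(0.044), 134)]
0.03 [(np.float64(0.071), np.float64(0.032), 227), (np.float64(0.073), np.float64(0.04), 228), (np.float64(0.077), np.float64(0.039), 227), (np.float64(0.083), np.float64(0.039), 227), (np.float64(0.087), np.float64(0.041), 216), (np.float64(0.09), np.float64(0.038), 192), (np.float64(0.094), np.float64(0.041), 144), (np.float64(0.099), np.float64(0.038), 137)]
0.06 [(np.float64(0.071), np.float64(0.028), 227), (np.float64(0.077), np.float64(0.035), 226), (np.float64(0.08), np.float64(0.034), 225), (np.float64(0.085), np.float64(0.035), 226), (np.float64(0.088), np.float64(0.037), 211), (np.float64(0.093), np.float64(0.029), 177), (np.float64(0.098), np.float64(0.042), 137)]
bar [ 0.16443662 -0.00074436  0.31574783]
```

The panel is at its own height right up to the fence at all four places checked, the hold-down is on its stop, and the robot is clear.

```bash
python3 -c "
from plant import *
print(job_done())"
```

```text
the job is handed in; nothing more can be done
None
```

The job is handed in at about 11.5 s of the 48 s: the hold-down stands raised on its stop, the panel lies flush and square against the fence, and the robot is clear; the verdict itself was not reported back.

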